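# Keep the stew warm: load the lift-up warming cupboard and wind its timer

## Robot

A 6-joint arm with a two-finger parallel gripper is mounted at the origin on the work surface. World frame = base frame: x ahead of the robot, y to its left, z up, the work surface at z = 0. Lengths are in m, angles in degrees, forces in N, time in s.
With the tool pointing down it reaches from about 0.3 to 0.75 m from the base axis. Payload 8.5 kg.
Tool frame: the origin (TCP) lies at the very end of the fingers, on their centre line; the grasp point (between the pads) lies 19 mm behind it (r.grip_depth is the distance from the TCP to the grasp point, in m); z points along the fingers, y is the direction in which the jaws open and shut (so a half turn about z gives the same grasp; the last joint's range is limited). The gripper opens to 88 mm and grips with 3 to 60 N. Pads are 18 mm wide; open, the fingers measure 123 mm over their backs; the gripper's body (75 mm by 187 mm) begins 45 mm behind the grasp point.
Start: joints at [53.726, 21.807, 74.336, -0, 83.858, -12.336], TCP at [0.223, 0.503, 0.239] pointing down, gripper open.
Joint ranges: [-178.18, 178.18], [-50.72, 133.34], [12.68, 142.11], [-81.47, 261.47], [9.98, 163.14], [-165.26, 165.26]. Speed limits (degrees/s): [136.94, 136.94, 180, 180, 180, 180].

## Interface

Orientations are given as [roll, pitch, yaw] about the fixed x, y, z axes, in that order (R = Rz(yaw) Ry(pitch) Rx(roll)).
In Python, from workcell import r, fingers, planner, cams, order, look_for, outline_of, spot_point, read_time_s, read_joints, read_joint_vel, read_joint_efforts, read_tool_pos, read_orientation, read_wrist_force, read_torque, read_width gives the robot as it stands. Calls block until the motion is done:
- r.move_pose(position, orientation): joint-space move of the TCP to a pose.
- r.movel(position, rot=None, velocity=0.15, threshold=None): straight line of the TCP; rot=None keeps the orientation; velocity is the mean speed in m/s. With threshold (N) it stops when the force on the tool has changed by that much, and returns True; else False.
- r.set_joints(angles): joint-space move.
- fingers.set_gripper(opening): opening from 0.0 (shut) to 1.0 (fully open); the grip force is fixed at half the most; returns when the fingers have stopped.
- r.wait(seconds).
- planner.inverse_kinematics(position, orientation): joint angles nearest the present ones, or None.
- cams.capture(name): name is "side" or "top"; returns (picture, depth): 480x640x3 uint8, blue, green, red; 480x640 float32, m along the optical axis (not along the pixel's ray), 0 where there is no reading.
- cams.camera_info(name): a dict with "vfov" (degrees; the focal length in pixels is half the picture's height over the tangent of half this angle, whatever the lens; pixels are square), "cx", "cy" (the principal point, pixels), "view" (4x4, takes a point from world to camera coordinates). Camera axes: x right, y up, looking along -z (the intrinsics and any distortion apply to the point x, -y, -z); pixel columns grow to the right and rows downward; lengths in m; the calibration is good to about 2 mm. A picture is of the moment at which its call begins. camera_info takes no time and is no camera call.
A pose or a line that the arm cannot do raises r.PlanningError and nothing moves.
- order.job_done(): hands the job in, once; it reports no verdict.
Trained networks look in the newest picture that a camera, given by its name, has taken for a name from the list of things; names that differ only in an ending like _2 or _b are one class to them, and where a whole thing is asked for, a point or a joint stands for the part that bears it (a point fixed in the world has none). Each returns a list of dicts, best first, with "p" (0 to 1); they miss things now and then, are a little off and sometimes report something else, mostly with a low value. They report only what shows in the picture. A call takes as long as a camera call. They do not tell look-alikes from the thing itself.
- look_for(camera, thing): "box" ([left, top, right, bottom] in pixels, round what is visible of it).
- outline_of(camera, thing): "mask" (480x640 bool, what is visible of it) and "box" ([left, top, right, bottom] in pixels, round what is visible of it).
- spot_point(camera, thing): "point" ([column, row] in pixels: a listed point, or the origin of a listed thing).
Readings, each from a call of its own:
- read_time_s(): time.
- read_joints(): joint angles.
- read_joint_vel(): joint speeds.
- read_joint_efforts(): joint torques, N m.
- read_tool_pos(): TCP position.
- read_orientation(): TCP orientation.
- read_wrist_force(): force on the tool from outside, world axes, zero at the start.
- read_torque(): the same for the moment, N m.
- read_width(): opening from 0.0 (shut) to 1.0 (fully open).
Only numpy, scipy, OpenCV 4.12 (cv2) and the standard library are available. Lean on these libraries where they do the work, as an engineer would, in place of code of your own. Each camera call takes 0.05 s, during which the arm holds its last target.

## Task

Raise the glass door of the white warming cupboard until its stay locks and holds it up by itself, and then stand every small lidded stew pot on the table upright on the cupboard's floor. Then press the orange pad to unlock the stay, lower the door without slamming it until it is fully shut, and last wind the timer wheel clockwise, a full turn, as far as it will go. Leave everything else on the table where it is.

Things in the scene. Friction and masses are not known exactly. Their poses are not given: they have to be found in the camera images.
- cupboard: white warming cupboard fixed on the table, 220 mm deep (its x -100 to 120 mm), 324 mm wide (its y), 155 mm high; origin on the table, midway in y; front faces its -x. Roof only from x = 62 to 120 mm; in front of that the opening slopes down to the front wall, covered by the glass door. An orange release pad stands before the front wall near the end y = -135 mm
- cupboard_in (a point): point of the cupboard's floor 8 mm straight above its origin; inside x = -90 to 110, y = -150 to 150 mm; front wall 68 mm high. With the door up it is loaded from above; the door then stands upright at x = 60 mm, to 340 mm height. One row of pots fits: with pot centres at x = -40 to 15 mm, y = -100 to 100 mm the gripper clears the raised door and the shut door clears the knobs
- door (a joint): lift-up door, rad: 0 shut, 0.49 level, 2.06 upright, 2.22 stop. Raised nearly to the stop and let go, it rests at about 2.1 on its stay, which locks by itself past about 2.1; then it cannot be lowered until the pad is pressed. Unlocked it sinks by itself to about 1.4; below that it stays where left and must be lowered by hand. Takes 5 to 12 N at the handle
- door_hinge (a point): middle of the door's hinge line, 60 mm behind the cupboard's origin (its +x) and 155 mm above the table; the line runs along the cupboard's y. Opening carries the free edge from the front up and back
- door_handle (a point): middle of the door's black bar handle: round, 12 mm thick, 124 mm long along the cupboard's y, 35 mm clear of the door's outer face. 166 mm from the hinge line: shut, it lies 162 mm in front of it and 35 mm below; turns rigidly with the door. Can be pinched from above at any door angle; the bar turns between the fingers
- release (a joint): travel of the orange release pad, m: 0 up, 0.012 fully down; springs back. About 6 N fully down; the stay is free from about 0.006. Held down, the door sinks from its stay to about 1.4 rad in 1 to 3 s; hold until it is below about 1.9, then let go
- release_top (a point): centre of the top of the orange release pad, 46 x 46 mm, 76 mm above the table; pressed straight down with closed fingertips
- pot_a: cream enamel stew pot, one rigid piece with its lid, 0.3 to 0.6 kg: round body 76 mm across (lid rim 80 mm, at 52 to 59 mm height), steel knob on top 25 mm across from 61 to 86 mm height, to be pinched from above. Origin under its centre, z up. May be absent.
- pot_b: red enamel stew pot, one rigid piece with its lid, 0.3 to 0.6 kg: round body 76 mm across (lid rim 80 mm, at 52 to 59 mm height), steel knob on top 25 mm across from 61 to 86 mm height, to be pinched from above. Origin under its centre, z up. May be absent.
- pot_c: blue enamel stew pot, one rigid piece with its lid, 0.3 to 0.6 kg: round body 76 mm across (lid rim 80 mm, at 52 to 59 mm height), steel knob on top 25 mm across from 61 to 86 mm height, to be pinched from above. Origin under its centre, z up. May be absent.
- timer_wheel (a joint): angle of the clockwork timer's winding wheel, rad: grows clockwise seen from above, starts at 0 to 0.5, stop at 6.9 (fully wound); stays where left, about 2 N at the knob
- timer_knob (a point): centre of the top of the wheel's black upright finger knob, 18 mm across, 36 mm high above the wheel, 45 mm from the wheel's axis; pinch it from above and carry it round (it may turn between the fingers) or push it round
- timer_centre (a point): centre of the top of the winding wheel (112 mm across, aluminium, 54 mm above the table), on the axis, which is vertical. Housing: white round drum 132 mm across and 40 mm high, fixed on the table
- mug: blue ceramic mug, 74 mm across, 85 mm high; origin under its centre; leave alone
- mill: dark wooden pepper mill, 56 mm across, 120 mm high; origin under its centre; leave alone
- food_box: clear food box with white lid, 126 x 96 x 64 mm; leave alone
- salt: small white salt jar with a wooden lid, 44 mm across, 58 mm high; leave alone
- oil: green glass bottle, 60 mm across, 200 mm high; leave alone
Not all that is in view belongs to the job. Leave any turquoise or yellow look-alike of the part that bears timer_wheel alone.

How it is judged:
By the outcome, as a careful person would: the job done as asked, in the order asked, and still so for the second after the job is handed in, with the robot touching nothing.
Of pot_a, pot_b, pot_c only 2 to 3 are there at a start; the rules pass over those that are not, and their reading is None.
At some moment in a run one of pot_a, pot_b, pot_c may be knocked a few centimetres aside while the robot is not near it.
Once in a run the grip may slacken for a moment while it holds something.
It also fails if it takes over 210 s, if anything falls off the work surface, if the arm or the gripper's body presses on something with over 40 N, if the wrist force passes 120 N, or if a joint passes its speed limit or range.

## Working session

There is one attempt and no reset: what is moved stays moved. The work goes in short steps, each a Python script; the robot and the scene stay as the last script left them, time stands still between calls to the robot, and variables do not carry over. Pictures are saved under pics/ and viewed, and the job is handed in when it is done.

```bash
mkdir -p pics; ls; python3 - <<'E'
from workcell import *
import cv2
for c in ("side","top"):
    p,d=cams.capture(c); cv2.imwrite(f"pics/{c}0.png",p)
    i=cams.camera_info(c); print(c,i)
print(read_time_s(), r.grip_depth, read_joints())
E
```

```text
pics
side {'vfov': 47.02500182387772, 'cx': 312.90176201991284, 'cy': 239.19453905377208, 'view': array([[ 0.98410248, -0.17723206, -0.01145022, -0.52193335],
       [ 0.1243897 ,  0.64180067,  0.756716  , -0.13109589],
       [-0.12676558, -0.74611038,  0.65364347, -1.28277268],
       [ 0.        ,  0.        ,  0.        ,  1.        ]])}
top {'vfov': 45.55091819095643, 'cx': 310.01837162706596, 'cy': 242.67282565091782, 'view': array([[ 0.02738079, -0.99956163,  0.01126277, -0.06811549],
       [ 0.9886313 ,  0.02874435,  0.14758696, -0.54248593],
       [-0.147846  ,  0.00709368,  0.98898495, -1.30848957],
       [ 0.        ,  0.        ,  0.        ,  1.        ]])}
0.1 0.0187 [ 5.37261368e+01  2.18386790e+01  7.43788579e+01  2.39402073e-04
  8.38594009e+01 -1.23378914e+01]
```

View pics/side0.png

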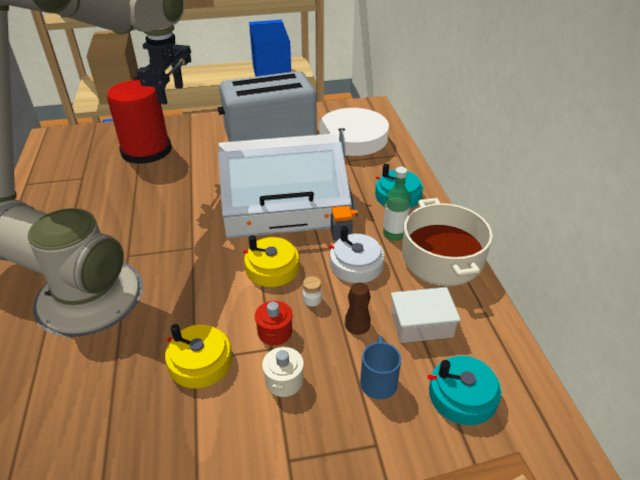

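View pics/top0.png

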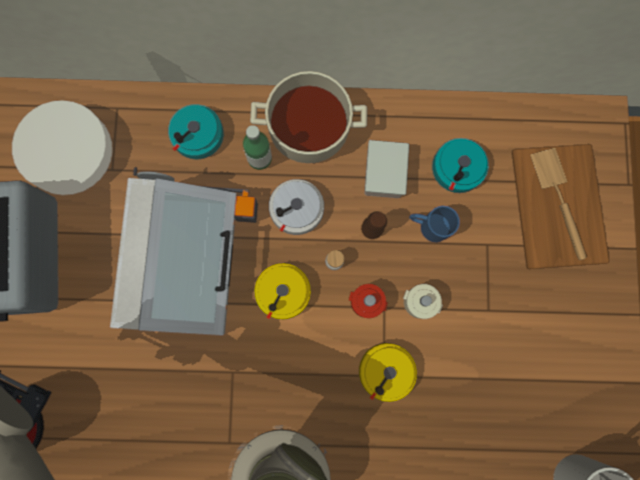

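```bash
cat > h.py <<'E'
from workcell import *
import cv2, numpy as np
def K(c):
    i=cams.camera_info(c); f=240/np.tan(np.radians(i["vfov"]/2)); return f,i["cx"],i["cy"],np.array(i["view"])
def cloud(c,d):
    f,cx,cy,V=K(c); v,u=np.mgrid[0:480,0:640]
    P=np.stack([(u-cx)/f*d,-(v-cy)/f*d,-d],-1)
    return (P-V[:3,3])@V[:3,:3]
def ray_z(c,u,v,z):
    f,cx,cy,V=K(c); R=V[:3,:3]; o=-R.T@V[:3,3]; w=R.T@np.array([(u-cx)/f,-(v-cy)/f,-1.])
    return o+w*(z-o[2])/w[2]
def proj(c,p):
    f,cx,cy,V=K(c); q=V[:3,:3]@np.asarray(p,float)+V[:3,3]; return np.array([cx+f*q[0]/-q[2],cy-f*q[1]/-q[2]])
E
python3 - <<'E'
from h import *
np.set_printoptions(precision=4,suppress=True)
for c in("side","top"):
    p,d=cams.capture(c); W=cloud(c,d); np.save(f"W{c}.npy",W)
    print(c,"table z", np.median(W[300:320,420:480,2]) if c=="top" else 0)
    for t in("pot_a","pot_b","pot_c","cupboard","release_top","door_handle","door_hinge","cupboard_in","timer_knob","timer_centre"):
        res=spot_point(c,t)
        for o in res[:6]:
            u,v=o["point"]; ui,vi=int(round(u)),int(round(v)); 
            print(t,round(o["p"],2),np.round(o["point"],1),W[min(vi,479),min(ui,639)])
E
```

```text
side table z 0
pot_a 0.93 [278.2 331.8] [ 0.4169 -0.2267  0.044 ]
pot_a 0.66 [280.3 379.7] [ 0.4049 -0.3524  0.0568]
pot_b 0.93 [278.2 331.8] [ 0.4169 -0.2267  0.044 ]
pot_b 0.66 [280.3 379.7] [ 0.4049 -0.3524  0.0568]
pot_c 0.93 [278.2 331.8] [ 0.4169 -0.2267  0.044 ]
pot_c 0.66 [280.3 379.7] [ 0.4049 -0.3524  0.0568]
cupboard 0.7 [283.8 208.4] [0.4819 0.1371 0.0818]
release_top 0.94 [340.1 210.3] [0.6205 0.1094 0.0759]
door_handle 0.91 [285.1 195.6] [0.4852 0.1287 0.125 ]
door_handle 0.53 [379.2 386.3] [ 0.5858 -0.3933  0.0474]
door_hinge 0.25 [420.2 326. ] [ 0.7069 -0.2702  0.0495]
cupboard_in 0.72 [344.4 210. ] [0.6305 0.1078 0.0756]
timer_knob 0.97 [176.6 326.1] [ 0.219  -0.21    0.0873]
timer_knob 0.85 [251.  239.7] [0.3881 0.0167 0.0928]
timer_knob 0.82 [446.6 364.2] [ 0.7115 -0.3971  0.0885]
timer_knob 0.81 [385.7 163.7] [0.7841 0.2662 0.0924]
timer_knob 0.69 [344.4 229. ] [0.6095 0.0161 0.0915]
timer_knob 0.17 [342.2 212.4] [0.6242 0.1025 0.0743]
timer_centre 0.82 [269.4 251.9] [0.4266 0.0036 0.0602]
timer_centre 0.79 [353.6 249.7] [ 0.626  -0.0228  0.0558]
timer_centre 0.76
[... 616 characters left out ...]
7.7 252.9] [0.4935 0.2923 0.1643]
cupboard_in 0.46 [363.5 299.6] [ 0.4117 -0.1795  0.0653]
timer_knob 0.98 [271.3 306.8] [0.389  0.0306 0.0918]
timer_knob 0.96 [175.2 135.6] [0.7783 0.2686 0.0923]
timer_knob 0.91 [459.2 171.9] [ 0.7131 -0.3941  0.0887]
timer_knob 0.87 [280.4 210. ] [0.6108 0.0185 0.0883]
timer_knob 0.74 [382.9 391.1] [ 0.2134 -0.2207  0.0946]
timer_knob 0.27 [370.7 230.5] [ 0.5754 -0.1943  0.0598]
timer_centre 0.95 [461.7 159.9] [ 0.7497 -0.4082  0.0646]
timer_centre 0.92 [192.5 124.9] [0.8196 0.2386 0.0551]
timer_centre 0.89 [390.  378.3] [ 0.2387 -0.2412  0.0586]
timer_centre 0.7 [294.1 202.7] [ 0.6337 -0.0125  0.0633]
timer_centre 0.64 [280.1 288.1] [0.4336 0.0131 0.0666]
```

```bash
python3 - <<'E'
import cv2
t=cv2.imread("pics/top0.png"); 
cv2.imwrite("pics/topcrop.png",cv2.resize(t[160:350,100:460],None,fx=2.2,fy=2.2,interpolation=cv2.INTER_CUBIC))
s=cv2.imread("pics/side0.png"); 
cv2.imwrite("pics/sidecrop.png",cv2.resize(s[120:400,200:460],None,fx=2.1,fy=2.1,interpolation=cv2.INTER_CUBIC))
E
```

```text
(no output)
```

View pics/topcrop.png

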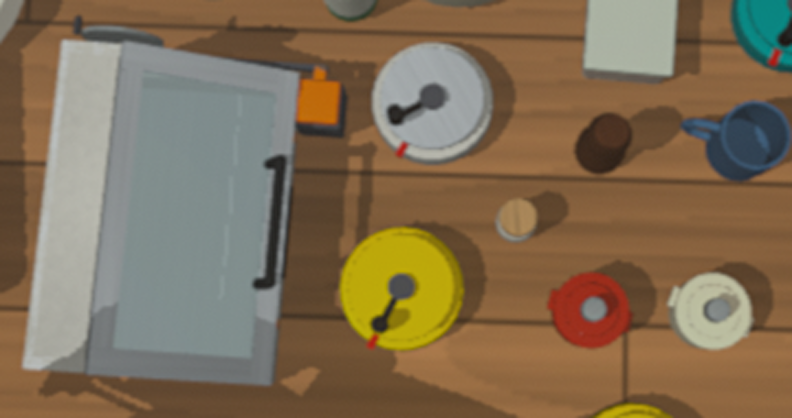

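View pics/sidecrop.png

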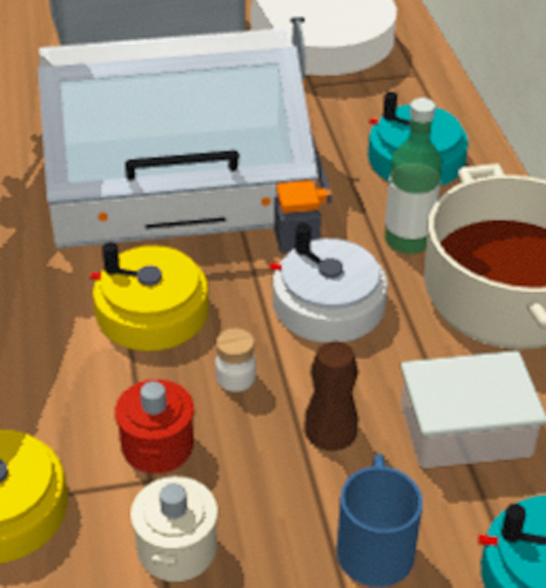

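```bash
python3 - <<'E'
from h import *
np.set_printoptions(precision=4,suppress=True)
W=np.load("Wtop.npy"); S=np.load("Wside.npy")
p,d=cams.capture("top")
m=(abs(W[...,2]-.158)<.008)&(W[...,0]>.25)&(W[...,0]<.75)&(W[...,1]>.2)&(W[...,1]<.36)
m=cv2.morphologyEx(m.astype(np.uint8),cv2.MORPH_OPEN,np.ones((3,3),np.uint8)).astype(bool)
P=W[m]; print(len(P),np.median(P[:,2])); rc=cv2.minAreaRect((P[:,:2]*1000).astype(np.float32)); print(rc, cv2.boxPoints(rc))
n,l,st,_=cv2.connectedComponentsWithStats(m.astype(np.uint8)); print(st)
# handle: dark pixels
for c,Wc in(("top",W),("side",S)):
    img,_=cams.capture(c)
    mm=(img.max(2)<60)&(Wc[...,2]>.112)&(Wc[...,2]<.135)&(Wc[...,0]>.38)&(Wc[...,0]<.6)&(Wc[...,1]>.08)&(Wc[...,1]<.2)
    Q=Wc[mm]; rc=cv2.minAreaRect((Q[:,:2]*1000).astype(np.float32)); print(c,"handle",len(Q),Q.mean(0),rc)
    o=(img[...,2]>200)&(img[...,0]<60)&(abs(img[...,1].astype(int)-110)<50)&(abs(Wc[...,2]-.075)<.01)
    Q=Wc[o]; print(c,"orange",len(Q),Q.mean(0),cv2.minAreaRect((Q[:,:2]*1000).astype(np.float32)))
    # top of whole cupboard footprint
    for nm,(x,y) in dict(pr=(.41,-.19),pc=(.41,-.315)).items():
        k=(abs(Wc[...,0]-x)<.05)&(abs(Wc[...,1]-y)<.06)&(Wc[...,2]>.078)&(Wc[...,2]<.095)
        Q=Wc[k]; print(c,nm,len(Q),np.median(Q,0))
        k=(abs(Wc[...,0]-x)<.06)&(abs(Wc[...,1]-y)<.06)&(Wc[...,2]>.05)&(Wc[...,2]<.095)
        Q=Wc[k]; print(c,nm,"lid",cv2.minEnclosingCircle((Q[:,:2]*1000).astype(np.float32)), len(Q))
    k=(abs(Wc[...,0]-.625)<.08)&(abs(Wc[...,1]+.02)<.08)&(Wc[...,2]>.05)&(Wc[...,2]<.064)
    Q=Wc[k]; print(c,"wheel",cv2.minEnclosingCircle((Q[:,:2]*1000).astype(np.float32)),np.median(Q[:,2]))
    k=(abs(Wc[...,0]-.625)<.08)&(abs(Wc[...,1]+.02)<.08)&(Wc[...,2]>.078)&(Wc[...,2]<.11)
    Q=Wc[k]; print(c,"knob",len(Q),Q.mean(0),Q.max(0))
E
```

```text
5860 0.15605320485579172
((496.65264892578125, 309.2478942871094), (97.36648559570312, 329.03961181640625), 88.73883056640625) [[331.1012 264.1975]
 [660.061  256.9554]
 [662.2041 354.2983]
 [333.2443 361.5404]]
[[     0      0    640    480 301340]
 [   112    178     59    153   5860]]
top handle 223 [0.4868 0.1345 0.126 ] ((487.2821044921875, 135.9975128173828), (13.171957015991211, 131.03968811035156), 87.64249420166016)
top orange 0 [nan nan nan] ((0.0, 0.0), (0.0, 0.0), 0.0)
top pr 97 [ 0.4111 -0.191   0.0862]
top pr lid ((410.4346923828125, -191.37457275390625), 44.25663757324219) 951
top pc 96 [ 0.4144 -0.3171  0.0866]
top pc lid ((412.89154052734375, -317.57330322265625), 43.621543884277344) 954
top wheel ((633.4773559570312, -17.40773582458496), 57.05464553833008) 0.05501283820765978
top knob 53 [0.6089 0.0197 0.0899] [0.6188 0.0277 0.0959]
side handle 194 [0.4881 0.1318 0.1235] ((488.2135925292969, 133.67733764648438), (15.66727066040039, 129.9458770751953), 86.1390609741211)
side orange 215 [0.6247 0.1021 0.0754] ((629.9422607421875, 103.53490447998047), (48.66563034057617, 62.39710998535156), 88.20406341552734)
side pr 101 [ 0.4113 -0.1926  0.0848]
side pr lid ((411.05230712890625, -190.06817626953125), 41.64246368408203) 910
side pc 130 [ 0.4134 -0.3202  0.0847]
side pc lid ((413.55108642578125, -316.5833740234375), 40.991207122802734) 1159
side wheel ((634.7031860351562, -18.234272003173828), 58.2315788269043) 0.05395277094589939
side knob 55 [0.6088 0.0182 0.0865] [0.6184 0.0339 0.093 ]<stdin>:15: RuntimeWarning: Mean of empty slice.
  ret = um.true_divide(
```

```bash
python3 - <<'E'
from h import *
np.set_printoptions(precision=4,suppress=True)
W=np.load("Wtop.npy"); S=np.load("Wside.npy")
def line(x,y):
    for _ in range(5):
        a=np.polyfit(x,y,1); e=abs(y-np.polyval(a,x)); k=e<max(.002,2*e.std()); x,y=x[k],y[k]
    return np.degrees(np.arctan(a[0])), np.polyval(a,.49), len(x)
for c,Wc in(("top",W),("side",S)):
    img=cv2.imread(f"pics/{c}0.png")
    mm=(img.max(2)<60)&(Wc[...,2]>.112)&(Wc[...,2]<.135)&(Wc[...,0]>.42)&(Wc[...,0]<.55)&(Wc[...,1]>.11)&(Wc[...,1]<.15)
    Q=Wc[mm]; print(c,"handle",line(Q[:,0],Q[:,1]),Q[:,0].min(),Q[:,0].max())
    B=(Wc[...,0]>.3)&(Wc[...,0]<.68)&(Wc[...,1]>.15)&(Wc[...,1]<.37)
    R=B&(abs(Wc[...,2]-np.median(Wc[B&(abs(Wc[...,2]-.155)<.01)][:,2]))<.004)
    Q=Wc[R]; bx=np.arange(.35,.63,.006); 
    back=[Q[(abs(Q[:,0]-b)<.004)][:,1].max() for b in bx]; print("roof back",line(bx,np.array(back)))
    # door plane: normal direction
    D=Wc[(Wc[...,0]>.36)&(Wc[...,0]<.61)&(Wc[...,1]>.17)&(Wc[...,1]<.25)&(Wc[...,2]>.09)&(Wc[...,2]<.15)]
    A=np.c_[D[:,:2],np.ones(len(D))]; s=np.linalg.lstsq(A,D[:,2],rcond=None)[0]
    for _ in range(4):
        k=abs(A@s-D[:,2])<.004; s=np.linalg.lstsq(A[k],D[k,2],rcond=None)[0]
    print("door plane",s,"yaw from normal",np.degrees(np.arctan2(s[0],s[1])),k.sum())
    Q=Wc[(abs(Wc[...,0]-.49)<.2)&(Wc[...,1]>.1)&(Wc[...,1]<.3)&(Wc[...,2]>.09)&(Wc[...,2]<.17)]
    by=np.arange(.19,.28,.006)
    lo=np.array([np.percentile(Q[abs(Q[:,1]-b)<.004][:,0],.5) for b in by]);hi=np.array([np.percentile(Q[abs(Q[:,1]-b)<.004][:,0],99.5) for b in by])
    print("lo",lo,"hi",hi)
    k=(abs(Wc[...,0]-.62)<.05)&(abs(Wc[...,1]-.105)<.05)&(abs(Wc[...,2]-.076)<.005)&(img[...,2]>150)&(img[...,0]<90)
    Q=Wc[k]; print("pad",len(Q),Q.min(0),Q.max(0),np.median(Q,0))
E
```

```text
top handle (np.float64(-2.523098348575349), np.float64(0.13408126294332182), 106) 0.4218479407272623 0.5499392356832442
roof back (np.float64(-2.4296511258635634), np.float64(0.35616706252560115), 47)
door plane [0.0214 0.5276 0.0002] yaw from normal 2.3238619705664045 3893
lo [0.3296 0.3296 0.3295 0.3293 0.3291 0.331  0.331  0.3308 0.3307 0.3305
 0.3307 0.3323 0.3326 0.334  0.3319 0.3324] hi [0.6512 0.653  0.6527 0.6527 0.6532 0.6537 0.6525 0.6535 0.6531 0.6549
 0.6605 0.6587 0.6591 0.6599 0.6598 0.6595]
pad 334 [0.5984 0.0817 0.0711] [0.6569 0.1239 0.0809] [0.6225 0.1028 0.0761]
side handle (np.float64(-2.8746430554941385), np.float64(0.1315876445962712), 95) 0.4232801133909503 0.5498542426071857
roof back (np.float64(-2.310703188704025), np.float64(0.35844502962119623), 22)
door plane [ 0.0218  0.5253 -0.0013] yaw from normal 2.3726873326386317 2401
lo [0.3296 0.3303 0.3297 0.3292 0.3322 0.3306 0.3315 0.3314 0.3304 0.3314
 0.3315 0.3321 0.3327 0.3335 0.3319 0.3352] hi [0.6529 0.6525 0.6536 0.6537 0.6526 0.6535 0.6536 0.6534 0.6549 0.6518
 0.6612 0.6617 0.6549 0.6592 0.6591 0.6552]
pad 237 [0.5987 0.0764 0.071 ] [0.6615 0.1318 0.08  ] [0.6234 0.101  0.0755]
```

```bash
python3 - <<'E'
from h import *
np.set_printoptions(precision=3,suppress=True)
W=np.load("Wtop.npy"); S=np.load("Wside.npy")
print(read_orientation(), read_time_s(), read_wrist_force())
for c,Wc in(("top",W),("side",S)):
    Q=Wc[(Wc[...,2]>.1)&(Wc[...,0]>.5)&(Wc[...,0]<1)&(Wc[...,1]<.13)&(Wc[...,1]>-.35)]
    # coarse grid map
    print(c)
    for x in np.arange(.54,1,.03):
        print(round(x,2),[ (round(float(q.max()),2) if len(q:=Q[(abs(Q[:,0]-x)<.015)&(abs(Q[:,1]-y)<.015)][:,2]) else 0) for y in np.arange(-.27,.13,.03)])
for n,p,rot in(("handle",(.4877,.134,.104),-2.4),("h_up",(.497,.366,.3),-2.4),("pad",(.6225,.1025,.08),90),("pad",(.6225,.1025,.08),-90),("pad",(.6225,.1025,.08),0),("knobfar",(.68,-.018,.068),0),("knobfar",(.68,-.018,.068),180),("pot",(.413,-.318,.064),90),("pot",(.413,-.318,.064),-90),("pot",(.413,-.318,.064),0),("place",(.44,.22,.07),90),("place",(.44,.22,.07),-90),("place",(.55,.22,.07),90),("place",(.55,.22,.07),-90)):
    j=planner.inverse_kinematics(list(p),[180,0,rot]); print(n,rot,None if j is None else np.round(j,0))
E
```

```text
[-179.998   -0.001  156.059] 1.35 [-0.082  0.289 -0.025]
top
0.54 [0, 0, 0, 0, 0, 0, 0, 0, 0, 0, 0, 0, 0, 0.13]
0.57 [0, 0, 0.12, 0.12, 0, 0, 0, 0, 0, 0, 0, 0, 0, 0.12]
0.6 [0, 0.1, 0.13, 0.12, 0, 0, 0, 0, 0, 0, 0, 0, 0, 0]
0.63 [0, 0, 0, 0, 0, 0, 0, 0, 0, 0, 0, 0, 0, 0]
0.66 [0, 0, 0, 0, 0, 0, 0, 0, 0, 0, 0, 0, 0, 0]
0.69 [0, 0, 0, 0, 0, 0, 0, 0, 0, 0, 0, 0, 0, 0]
0.72 [0, 0, 0, 0, 0, 0, 0, 0, 0, 0, 0, 0.14, 0.14, 0]
0.75 [0, 0, 0, 0, 0, 0, 0.11, 0.11, 0.1, 0.11, 0.1, 0.21, 0.21, 0.13]
0.78 [0, 0, 0, 0, 0, 0.11, 0.1, 0, 0, 0, 0.11, 0.2, 0.2, 0]
0.81 [0, 0, 0, 0, 0.1, 0.11, 0, 0, 0, 0, 0.1, 0.11, 0, 0]
0.84 [0, 0, 0, 0, 0.11, 0, 0, 0, 0, 0, 0, 0.11, 0, 0]
0.87 [0, 0, 0, 0, 0.1, 0.1, 0, 0, 0, 0, 0, 0.1, 0, 0]
0.9 [0, 0, 0, 0, 0, 0.1, 0, 0, 0, 0, 0.11, 0.1, 0, 0]
0.93 [0, 0, 0, 0, 0, 0.1, 0.11, 0.11, 0.11, 0.11, 0.1, 0, 0, 0]
0.96 [0, 0, 0, 0, 0, 0, 0, 0, 0, 0, 0, 0, 0, 0]
0.99 [0, 0, 0, 0, 0, 0, 0, 0, 0, 0, 0, 0, 0, 0]
side
0.54 [0, 0, 0, 0, 0, 0, 0, 0, 0, 0, 0, 0, 0, 0.13]
0.57 [0, 0, 0.12, 0.12, 0, 0, 0, 0, 0, 0, 0, 0, 0, 0.12]
0.6 [0, 0.1, 0.12, 0.12, 0, 0, 0, 0, 0, 0, 0, 0, 0, 0]

[... 457 characters left out ...]
0, 0, 0, 0.1, 0.1, 0, 0]
0.9 [0, 0, 0, 0, 0, 0.1, 0, 0, 0, 0, 0.1, 0.1, 0, 0]
0.93 [0, 0, 0, 0, 0, 0.1, 0.1, 0.1, 0.1, 0.1, 0.1, 0, 0, 0]
0.96 [0, 0, 0, 0, 0, 0, 0, 0, 0, 0, 0, 0, 0, 0]
0.99 [0, 0, 0, 0, 0, 0, 0, 0, 0, 0, 0, 0, 0, 0]
handle -2.4 [ 2. 26. 93. -0. 61. 94.]
h_up -2.4 [ 25.  27.  56.  -0.  97. 118.]
pad 90 [-1. 38. 73. -0. 69. -1.]
pad -90 None
pad 0 [-1. 38. 73. -0. 69. 89.]
knobfar 0 [-11.  43.  65.  -0.  72.  79.]
knobfar 180 [ -11.   43.   65.    0.   72. -101.]
pot 90 [-51.  30.  93.   0.  57. -51.]
pot -90 [-51.  30.  93.  -0.  57. 129.]
pot 0 [-51.  30.  93.  -0.  57.  39.]
place 90 [13. 28. 97. -0. 55. 13.]
place -90 None
place 90 [10. 35. 81. -0. 64. 10.]
place -90 None
```

```bash
cat >> h.py <<'E'
O=np.array([.492,.236]); XD=np.array([np.sin(np.radians(2.4)),np.cos(np.radians(2.4))]); YD=np.array([-XD[1],XD[0]])
def cup(x,y,z): 
    p=O+x*XD+y*YD; return [float(p[0]),float(p[1]),float(z)]
def hpos(q):
    a=q-.2128; return cup(.06-.1657*np.cos(a),0,.155+.1657*np.sin(a))
GD=.0187
def up(p,dz): return [p[0],p[1],p[2]+dz]
def snap(n):
    for c in("side","top"):
        p,d=cams.capture(c); cv2.imwrite(f"pics/{c}_{n}.png",p)
def st(t=""): print(t,"t",round(read_time_s(),2),np.round(read_tool_pos(),4),"F",np.round(read_wrist_force(),1),"w",round(read_width(),3))
E
python3 - <<'E'
from h import *
RH=[180,0,-2.4]
r.movel(up(list(read_tool_pos()),.1),velocity=.3)
fingers.set_gripper(.35)
h=up(hpos(0),-GD+.004)
r.move_pose(up(h,.12),RH); st()
r.movel(up(h,.03),velocity=.2); st()
print(r.movel(h,velocity=.05,threshold=8)); st("down")
snap("pre")
E
```

```text
t 4.49 [0.4877 0.1347 0.2255] F [-0.   0.3  0.1] w 0.35
 t 5.09 [0.4882 0.1345 0.1361] F [-0.2  1.   0.1] w 0.353
False
down t 5.84 [0.4879 0.1341 0.1054] F [-0.2 -0.2  0.5] w 0.351
```

```bash
python3 - <<'E'
import cv2,numpy as np
s=cv2.imread("pics/side_pre.png")[120:270,180:420];t=cv2.imread("pics/top_pre.png")[160:350,100:340]
cv2.imwrite("pics/pre2.png",np.vstack([cv2.resize(s,None,fx=1.7,fy=1.7),cv2.resize(t,None,fx=1.7,fy=1.7)]))
E
```

```text
(no output)
```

View pics/pre2.png

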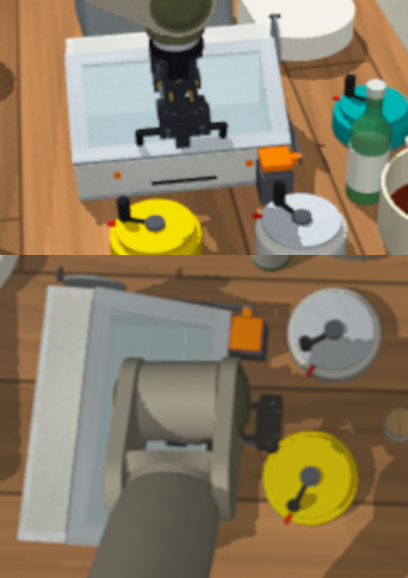

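The fingers straddle the black handle bar (about pixel 285,195 in the side picture). I'll close them and raise the door.

```bash
python3 - <<'E'
from h import *
fingers.set_gripper(0.0); st("closed")
p0=np.array(read_tool_pos()); off=p0-np.array(hpos(0)); print("off",off)
for q in np.linspace(0,2.2,12)[1:]:
    r.movel(list(np.array(hpos(q))+off),velocity=.12)
    st(f"q{q:.2f}")
    if np.linalg.norm(read_wrist_force())>35 or read_width()<.05: break
snap("up")
E
```

```text
closed t 6.38 [0.4879 0.1353 0.1056] F [0.2 7.8 0.6] w 0.123
off [ 0.00012346  0.00115721 -0.01442391]
q0.20 t 6.8 [0.4877 0.1317 0.1386] F [-0.6  1.8  4.7] w 0.124
q0.40 t 7.22 [0.4878 0.1342 0.1712] F [-1.1 -1.9  3.9] w 0.12
q0.60 t 7.65 [0.4882 0.1429 0.2032] F [-2.  -7.2  4.2] w 0.123
q0.80 t 8.07 [0.4889 0.1574 0.233 ] F [ -4.7 -13.6   9.4] w 0.121
q1.00 t 8.5 [0.4898 0.1775 0.2597] F [ -7.  -18.   18.8] w 0.127
q1.20 t 8.93 [0.4912 0.2029 0.2825] F [-10.1 -20.5  27.8] w 0.125
```

View pics/side_up.png

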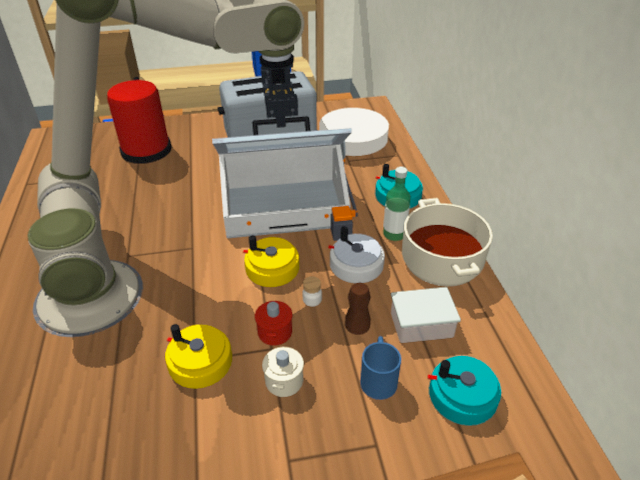

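```bash
python3 - <<'E'
from h import *
p=np.array(read_tool_pos()); 
for i in range(4):
    F=np.array(read_wrist_force()); n=np.r_[-np.cos(1.2-.2128)*XD,np.sin(1.2-.2128)]
    fr=F@n; s=np.clip(fr*1e-4,-.0015,.0015); p=p+n*s+np.r_[1,0,0]*np.clip(F[0]*1e-4,-.001,.001)
    r.movel(list(p),velocity=.03); r.wait(.1); st(f"fr {fr:.1f}")
E
```

```text
fr 35.4 t 9.48 [0.4909 0.2024 0.2825] F [ 5.1  1.6 -5.5] w 0.125
fr -5.6 t 9.83 [0.4908 0.2024 0.2825] F [ 4.8 -0.2 -6.4] w 0.125
fr -5.3 t 10.18 [0.4909 0.2024 0.2825] F [ 0.4 -3.6 -5.3] w 0.128
fr -2.4 t 10.53 [0.4909 0.2024 0.2825] F [-0.1 -4.9 -3.5] w 0.12
```

```bash
python3 - <<'E'
from h import *
off=np.array(read_tool_pos())-np.array(hpos(1.2)); print(off)
for q in np.linspace(1.2,2.18,9)[1:]:
    r.movel(list(np.array(hpos(q))+off),velocity=.1)
    F=np.array(read_wrist_force()); st(f"q{q:.2f}")
    n=np.r_[-np.cos(q-.2128)*XD,np.sin(q-.2128)]
    off=off+n*np.clip((F@n)*6e-5,-.0015,.0015)+np.r_[1,0,0]*np.clip(F[0]*5e-5,-.001,.001)
    if np.linalg.norm(F)>45 or read_width()<.05: break
snap("up2")
E
```

```text
[ 0.00024266 -0.00228839 -0.01078211]
q1.32 t 10.88 [0.4918 0.2201 0.2939] F [-1.8 -2.7  5.6] w 0.126
q1.45 t 11.23 [0.4926 0.2383 0.3028] F [-1.6 -5.8 10.8] w 0.124
q1.57 t 11.58 [0.493  0.2564 0.3085] F [ -3.8 -14.8  13.4] w 0.428
q1.69 t 11.93 [0.4946 0.2772 0.314 ] F [-0.6 -6.6 13.2] w 0.126
q1.81 t 12.28 [0.4955 0.2976 0.3156] F [ 0.5 -4.1 13. ] w 0.127
q1.94 t 12.63 [0.4965 0.3179 0.3142] F [ 2.7 -3.9 10.8] w 0.126
q2.06 t 12.98 [0.4974 0.3381 0.3099] F [ 3.2 -0.9  7.8] w 0.126
q2.18 t 13.33 [0.4983 0.3574 0.3034] F [ 3.1 -2.3  7.6] w 0.125
```

View pics/side_up2.png

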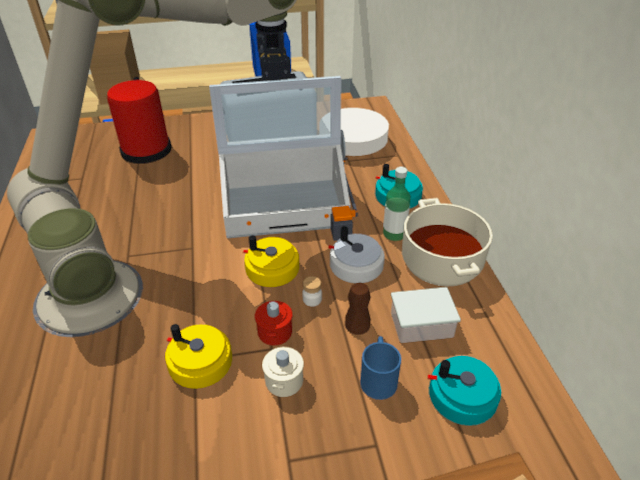

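```bash
python3 - <<'E'
from h import *
off=np.array(read_tool_pos())-np.array(hpos(2.18))
print(r.movel(list(np.array(hpos(2.215))+off),velocity=.05,threshold=15)); st("stop")
fingers.set_gripper(.32); r.wait(.3); st("open")
p=list(read_tool_pos())
print(r.movel(up(p,.05),velocity=.08,threshold=12)); st()
r.movel(up(p,.16),velocity=.3); st()
r.movel([p[0]-.05,p[1]-.0,p[2]+.17],velocity=.3)
snap("up3")
E
```

```text
False
stop t 13.69 [0.4986 0.3617 0.3018] F [-1.  -7.   3.6] w 0.124
open t 14.44 [0.4985 0.3626 0.3011] F [-0.5 -1.8  0.9] w 0.321
False
 t 15.22 [0.4984 0.3627 0.3505] F [-0.2  0.1  0.1] w 0.32
 t 15.73 [0.4987 0.3627 0.4606] F [ 0.2 -0.  -0.8] w 0.319
```

View pics/side_up3.png

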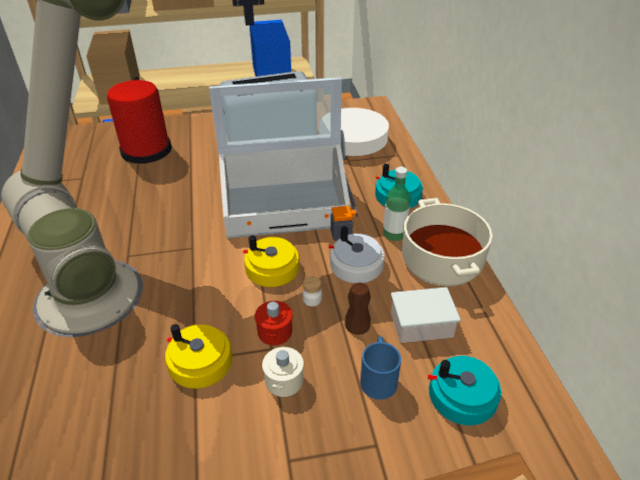

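View pics/top_up3.png

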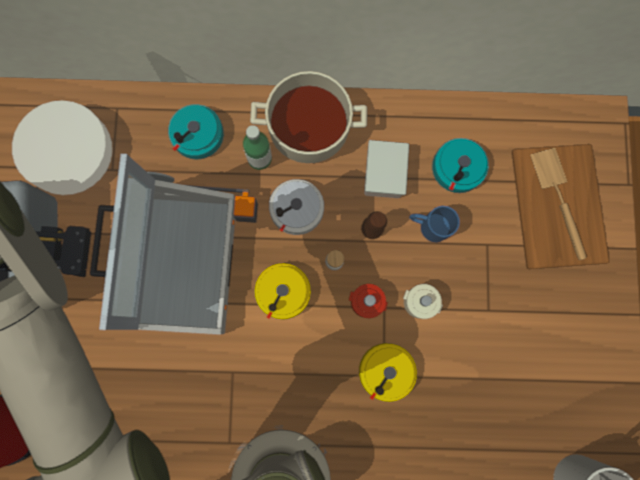

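Door stands upright, held by its stay, and the pots are unmoved at top pixels (369,300) red and (424,301) cream. Nothing else qualifies as a pot. I'll take red first.

```bash
cat >> h.py <<'E'
RP=[180,0,87.6]
def find(name):
    W0=np.load("Wtop.npy") 
    out=[]
    for c in("top","side"):
        img,d=cams.capture(c); Wc=cloud(c,d); hsv=cv2.cvtColor(img,cv2.COLOR_BGR2HSV)
        H,S,V=[hsv[...,i].astype(int) for i in range(3)]
        if name=="red": m=((H<8)|(H>172))&(S>170)&(V>70)
        else: m=(H>12)&(H<45)&(S<90)&(V>150)
        m=m&(Wc[...,2]>.03)&(Wc[...,2]<.075)&(Wc[...,0]>.3)&(Wc[...,0]<.55)&(Wc[...,1]>-.45)&(Wc[...,1]<-.08)
        n,l,s,ce=cv2.connectedComponentsWithStats(m.astype(np.uint8))
        if n<2: continue
        k=1+np.argmax(s[1:,4]); Q=Wc[l==k]; cc=Q[:,:2].mean(0)
        kn=(np.hypot(Wc[...,0]-cc[0],Wc[...,1]-cc[1])<.04)&(Wc[...,2]>.079)&(Wc[...,2]<.095)
        q=Wc[kn]; 
        if len(q)>10: out.append(np.median(q[:,:2],0)); print(name,c,len(q),np.round(out[-1],4),np.round(cc,4))
    return np.mean(out,0)
E
python3 - <<'E'
from h import *
p=list(read_tool_pos())
r.move_pose([.42,-.05,.42],RP); st()
c=find("red"); print(c)
fingers.set_gripper(.6)
r.move_pose([c[0],c[1],.16],RP); st()
print(r.movel([c[0],c[1],.0645],velocity=.1,threshold=8)); st("at pot")
fingers.set_gripper(0); st("closed")
E
```

```text
t 18.25 [ 0.4202 -0.0499  0.42  ] F [-0.1 -1.2  0.2] w 0.321
red top 96 [ 0.411  -0.1906] [ 0.4074 -0.1973]
red side 101 [ 0.4107 -0.193 ] [ 0.4109 -0.2037]
[ 0.41082515 -0.19180242]
 t 20.03 [ 0.4114 -0.1919  0.1608] F [-0.2  0.3  0.8] w 0.598
False
at pot t 21.14 [ 0.4111 -0.192   0.065 ] F [-0.4 -0.3 -0.4] w 0.602
closed t 21.68 [ 0.4112 -0.192   0.0647] F [ 1.6 -0.8  0.5] w 0.275
```

```bash
cat >> h.py <<'E'
def lift():
    p=list(read_tool_pos()); r.movel([p[0],p[1],.11],velocity=.1); st("lift"); 
    if read_width()<.2: return False
    r.movel([p[0],p[1],.25],velocity=.2); st("lifted"); return read_width()>.2
def place(yc,tag):
    t=cup(-.015,yc,.25); r.movel(t,RP,velocity=.2); st("over")
    if not .2<read_width()<.35: print("LOST"); return
    r.movel(t[:2]+[.09],velocity=.15); st("low")
    print(r.movel(t[:2]+[.0705],velocity=.03,threshold=6)); st("touch")
    fingers.set_gripper(.45); st("rel")
    r.movel(up(list(read_tool_pos()),.06),velocity=.1); r.movel(t[:2]+[.3],velocity=.3); st()
E
python3 - <<'E'
from h import *
if lift(): place(-.05,"red")
E
```

```text
lift t 22.29 [ 0.4108 -0.1917  0.1094] F [ 1.6  0.4 -4. ] w 0.27
lifted t 23.14 [ 0.4108 -0.1917  0.2486] F [-0.1 -0.6 -3.6] w 0.273
over t 25.45 [0.5413 0.2183 0.2501] F [-0.3 -1.  -3.3] w 0.276
low t 26.67 [0.5418 0.219  0.0909] F [ 0.   0.7 -3.3] w 0.275
True
touch t 27.23 [0.5415 0.2189 0.0725] F [1.3 0.2 3.3] w 0.274
rel t 27.66 [0.5405 0.2188 0.0716] F [ 0.3 -0.6  0.6] w 0.449
 t 29.12 [0.5409 0.2188 0.2979] F [-0.1 -0.3  0. ] w 0.451
```

```bash
python3 - <<'E'
from h import *
r.move_pose([.42,-.1,.35],RP)
snap("b")
c=find("cream"); print(c)
fingers.set_gripper(.6)
r.move_pose([c[0],c[1],.16],RP); st()
print(r.movel([c[0],c[1],.0645],velocity=.1,threshold=8)); st("at pot")
fingers.set_gripper(0); st("closed")
E
```

```text
cream top 96 [ 0.4142 -0.3172] [ 0.4179 -0.295 ]
cream side 122 [ 0.4138 -0.3187] [ 0.4125 -0.3277]
[ 0.41404355 -0.31795116]
 t 32.13 [ 0.4146 -0.3175  0.1609] F [ 0.1  0.  -0. ] w 0.598
False
at pot t 33.24 [ 0.4143 -0.3182  0.0651] F [-0.3 -0.3  0.1] w 0.601
closed t 33.78 [ 0.4145 -0.3181  0.0647] F [3.  0.2 1.4] w 0.271
```

View pics/side_b.png

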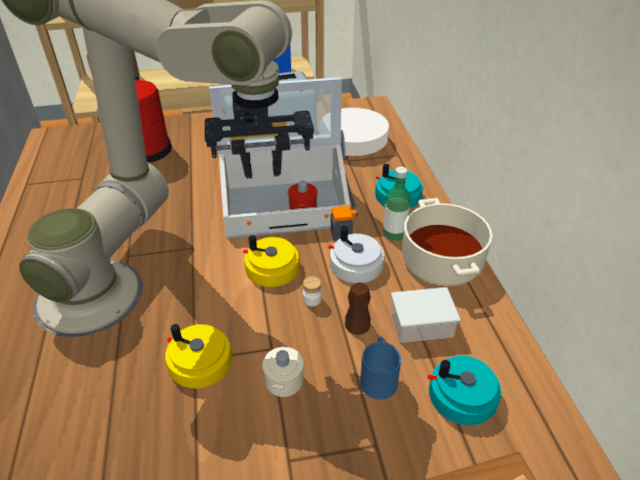

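Red pot is upright in the cupboard at side pixel (303,195); cream is now gripped.

```bash
python3 - <<'E'
from h import *
if lift(): place(.055,"cream")
# move toward pad, high
r.move_pose([.6135,.02,.25],RP); 
fingers.set_gripper(0.0); st()
snap("c")
for c in("top","side"):
    _,d=cams.capture(c); W=cloud(c,d)
    Q=W[(W[...,2]>.088)&(W[...,2]<.104)&(W[...,0]>.38)&(W[...,0]<.6)&(W[...,1]>.17)&(W[...,1]<.265)]
    for lo,hi in((.38,.49),(.49,.6)):
        q=Q[(Q[:,0]>lo)&(Q[:,0]<hi)]; print(c,len(q),np.median(q,0) if len(q) else 0)
E
```

```text
lift t 34.39 [ 0.414  -0.3176  0.1093] F [-0.1 -0.1 -6.1] w 0.275
lifted t 35.24 [ 0.414  -0.3176  0.2485] F [-0.3  0.7 -6.3] w 0.274
over t 38.1 [0.4365 0.2229 0.25  ] F [ 0.  -0.2 -6.5] w 0.274
low t 39.32 [0.4369 0.2234 0.0907] F [-0.6  0.7 -6.2] w 0.275
True
touch t 39.88 [0.4364 0.2233 0.0725] F [-0.1 -0.5  3.1] w 0.276
rel t 40.31 [0.4354 0.2231 0.0718] F [ 0.1 -0.2  0.4] w 0.451
 t 41.77 [0.4359 0.2231 0.2981] F [ 0.6 -1.5 -0.8] w 0.448
 t 43.53 [0.6135 0.02   0.25  ] F [-1.5 -0.1  0.2] w 0.005
top 98 [0.43470235 0.22182289 0.09423559]
top 92 [0.53945067 0.21877298 0.09462498]
side 51 [0.43565841 0.2191518  0.09281778]
side 49 [0.54074512 0.21571939 0.0933717 ]
```

View pics/side_c.png

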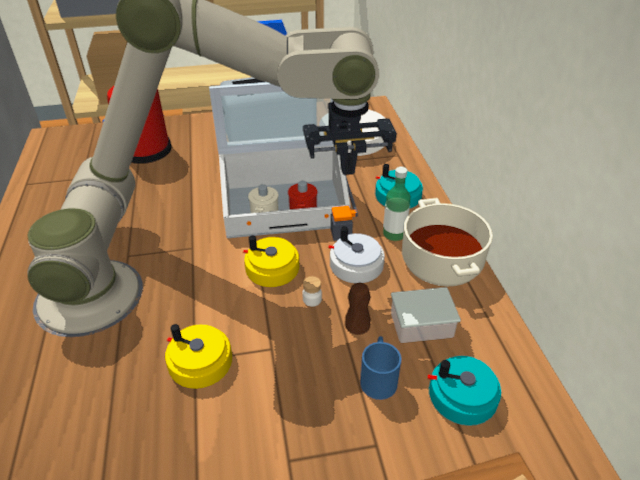

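View pics/top_c.png

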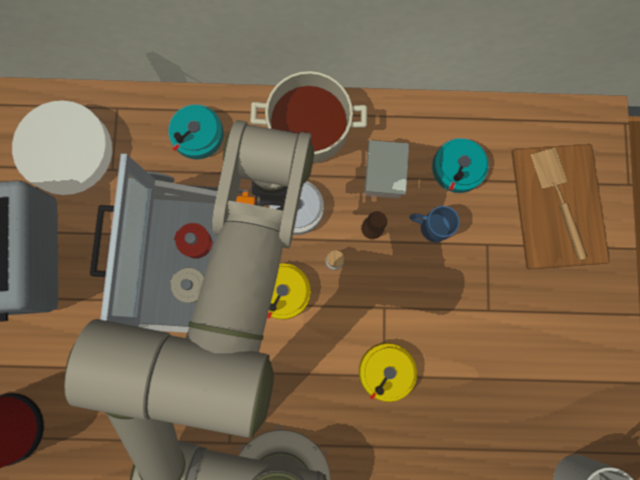

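```bash
cat >> h.py <<'E'
def doorq(verbose=False):
    res=[]
    _,d=cams.capture("side"); W=cloud("side",d)
    Q=W[(W[...,2]>.17)&(W[...,2]<.36)&(W[...,0]>.36)&(W[...,0]<.46)&(W[...,1]>.05)&(W[...,1]<.42)]
    if len(Q)<30: return None
    X=(Q[:,:2]-O)@XD-.06; Z=Q[:,2]-.155
    return float(np.median(np.arctan2(Z,-X)))+.49,len(Q)
E
python3 - <<'E'
from h import *
print("door",doorq())
r.movel([.6135,.1025,.15],velocity=.2); 
r.movel([.6135,.1025,.09],velocity=.15); st()
print(r.movel([.6135,.1025,.0655],velocity=.03,threshold=20)); st("pressed")
for i in range(6):
    r.wait(.3); q=doorq(); print(q)
    if q and q[0]<1.7: break
st(); snap("press")
E
```

```text
door (2.1360072302641875, 2502)
 t 45.13 [0.6142 0.1021 0.0912] F [-0.2  0.9 -0.1] w 0.006
False
pressed t 46.1 [0.6136 0.1025 0.0658] F [0.1 0.2 2.9] w 0.004
(1.7292698528705366, 1716)
(1.6333602365508593, 1589)
 t 46.8 [0.6136 0.1025 0.0655] F [ 0.4 -1.3  3.8] w 0.008
```

View pics/side_press.png

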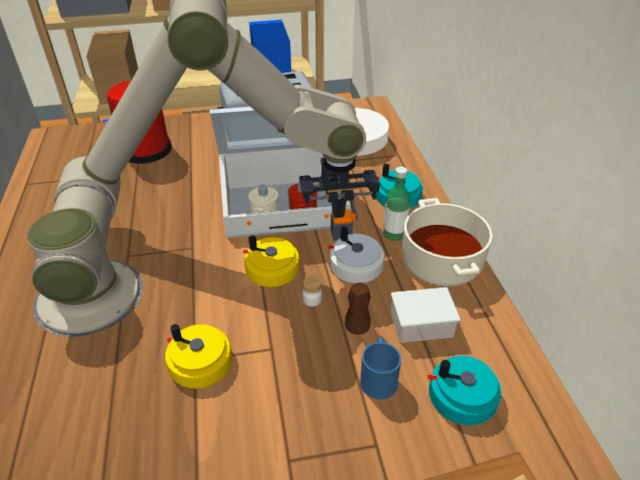

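```bash
python3 - <<'E'
from h import *
r.movel([.6135,.1,.09],velocity=.1)
r.movel([.6,.02,.15],velocity=.2)
r.movel([.56,-.08,.35],velocity=.3); st()
r.wait(1); print(doorq()); r.wait(.5); print(doorq())
snap("q14")
S,d=cams.capture("side"); W=cloud("side",d)
for c in("top","side"):
    img,d=cams.capture(c); W=cloud(c,d)
    m=(img.max(2)<60)&(W[...,2]>.27)&(W[...,2]<.36)&(W[...,0]>.38)&(W[...,0]<.6)&(W[...,1]>.15)&(W[...,1]<.33)
    Q=W[m]; print(c,len(Q),np.median(Q,0) if len(Q) else 0)
print(hpos(1.4))
E
```

```text
t 48.87 [ 0.5599 -0.0792  0.3483] F [ 0.3  0.4 -0.7] w 0.003
(1.4486139448135735, 1359)
(1.4460156588333972, 1349)
top 450 [0.48932416 0.23243276 0.3142031 ]
side 201 [0.46959278 0.23225575 0.31198415]
[0.49191564045170644, 0.23398724215311376, 0.3086576997680698]
```

View pics/side_q14.png

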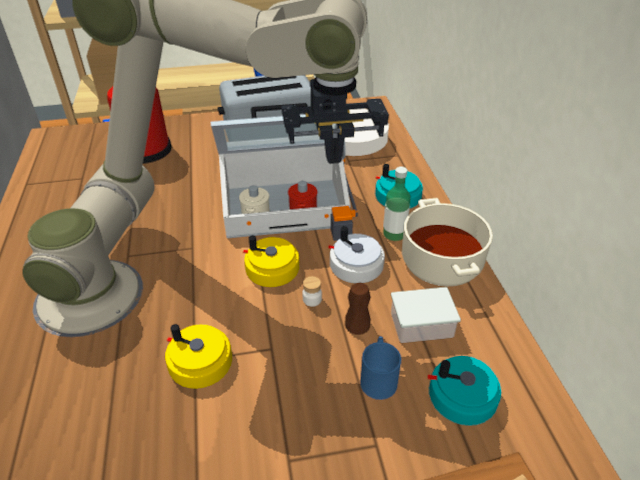

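View pics/top_q14.png

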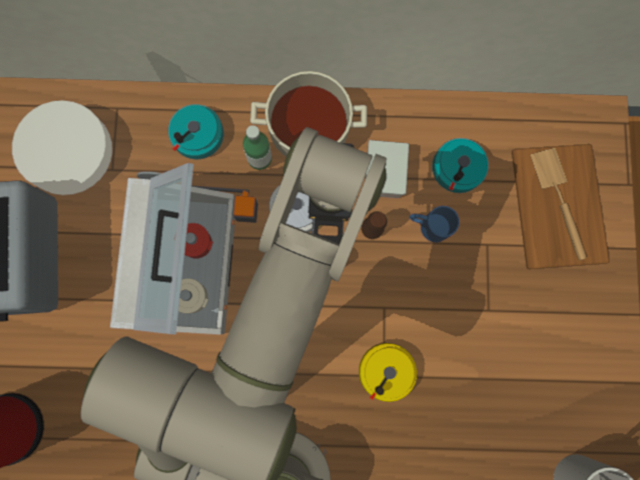

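The cream pot has shifted (side pixel 263,197 → 254,197). I'll measure it before lowering.

```bash
python3 - <<'E'
from h import *
for c in("top","side"):
    _,d=cams.capture(c); W=cloud(c,d)
    Q=W[(W[...,2]>.085)&(W[...,2]<.107)&(W[...,0]>.35)&(W[...,0]<.6)&(W[...,1]>.16)&(W[...,1]<.27)]
    for lo,hi in((.35,.49),(.49,.6)):
        q=Q[(Q[:,0]>lo)&(Q[:,0]<hi)]
        if len(q): m=np.median(q,0); print(c,len(q),m,"cup x,y",(m[:2]-O)@XD,(m[:2]-O)@YD)
    Q=W[(W[...,2]>.055)&(W[...,2]<.075)&(W[...,0]>.35)&(W[...,0]<.6)&(W[...,1]>.16)&(W[...,1]<.27)]
    print(len(Q))
im=cv2.imread("pics/side_q14.png")[150:240,205:360]; cv2.imwrite("pics/cz.png",cv2.resize(im,None,fx=4,fy=4,interpolation=cv2.INTER_CUBIC))
E
```

```text
top 98 [0.41027911 0.22167791 0.09378204] cup x,y -0.01773164354518647 0.08104946423184378
top 89 [0.53871344 0.21755146 0.09458368] cup x,y -0.016476204644317583 -0.04744500597054834
1195
side 61 [0.41126361 0.22026689 0.09218026] cup x,y -0.01910019543791706 0.08000673825506516
side 59 [0.54013363 0.21487128 0.09271526] cup x,y -0.019094564218176603 -0.04897618751309941
832
```

View pics/cz.png

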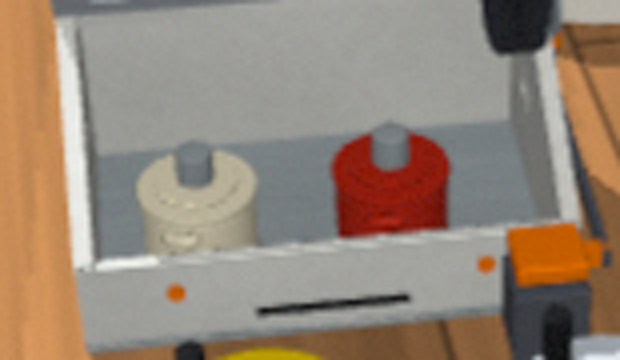

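```bash
python3 - <<'E'
from h import *
RH=[180,0,-2.4]
r.movel([.54,-.05,.43],velocity=.3)
fingers.set_gripper(.35)
b=[.4917,.2333,.3088-.0135]
r.move_pose(up(b,.14),RH); st()
r.movel(up(b,.035),velocity=.2); 
print(r.movel(b,velocity=.05,threshold=8)); st("down")
fingers.set_gripper(0); st("closed")
snap("grip2")
E
```

```text
t 53.69 [0.4919 0.233  0.4352] F [ 0.2 -0.3 -0.2] w 0.35
False
down t 55.22 [0.4918 0.2333 0.2956] F [ 0.6  0.5 -0.6] w 0.347
closed t 55.65 [0.4917 0.2333 0.2953] F [-0.2 -0.9  0.1] w 0.125
```

View pics/side_grip2.png

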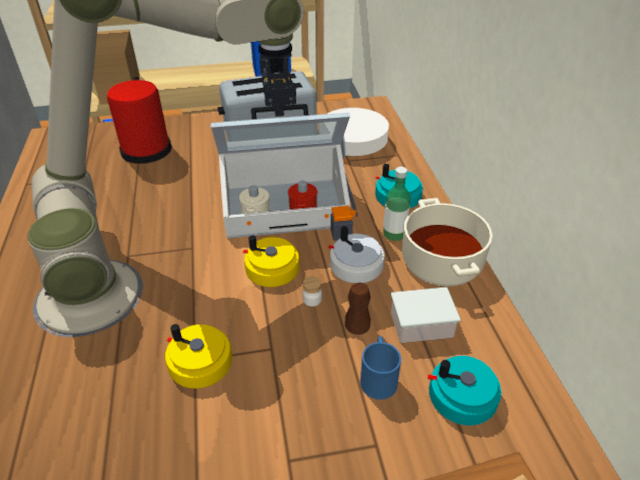

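Bar gripped (width 0.125, as before), both pots clear. Lowering now.

```bash
python3 - <<'E'
from h import *
q0=1.4; off=np.array(read_tool_pos())-np.array(hpos(q0)); print(off)
for q in np.linspace(q0,.06,14)[1:]:
    r.movel(list(np.array(hpos(q))+off),velocity=.08)
    F=np.array(read_wrist_force()); st(f"q{q:.2f}")
    n=np.r_[-np.cos(q-.2128)*XD,np.sin(q-.2128)]
    off=off+n*np.clip((F@n)*6e-5,-.0015,.0015)+np.r_[1,0,0]*np.clip(F[0]*5e-5,-.001,.001)
    if np.linalg.norm(F)>45 or read_width()<.05: print("STOP"); break
np.save("off.npy",off)
E
```

```text
[-0.00018618 -0.00068526 -0.01331676]
q1.30 t 56.12 [0.4909 0.2165 0.2874] F [-0.5 -5.  -3.3] w 0.122
q1.19 t 56.48 [0.4904 0.2023 0.2788] F [-0.2 -4.9 -2.4] w 0.12
q1.09 t 56.85 [0.4898 0.189  0.2686] F [ 0.8 -3.1 -2.7] w 0.122
q0.99 t 57.22 [0.4892 0.1767 0.257 ] F [-0.2 -1.  -5.9] w 0.126
q0.88 t 57.58 [0.4888 0.1657 0.2443] F [-0.1 -0.9 -6.4] w 0.125
q0.78 t 57.95 [0.4884 0.1562 0.2304] F [-0.3  2.3 -6.5] w 0.124
q0.68 t 58.32 [0.4881 0.1482 0.2156] F [-1.1  4.  -6. ] w 0.126
q0.58 t 58.68 [0.4878 0.1417 0.2   ] F [ 0.5  4.6 -5.6] w 0.13
q0.47 t 59.05 [0.4876 0.1368 0.1836] F [-0.5  5.6 -3. ] w 0.125
q0.37 t 59.42 [0.4875 0.1335 0.1669] F [-1.7  3.6 -3.5] w 0.125
q0.27 t 59.78 [0.4874 0.1318 0.15  ] F [-1.5  4.4 -1.6] w 0.122
q0.16 t 60.15 [0.4874 0.1318 0.1328] F [-1.8  2.  -0.4] w 0.121
q0.06 t 60.52 [0.4875 0.1335 0.1158] F [-2.1 -0.6 -0.6] w 0.124
```

```bash
python3 - <<'E'
from h import *
off=np.load("off.npy")
for q in (.03,0.,-.02,-.04):
    s=r.movel(list(np.array(hpos(q))+off),velocity=.02,threshold=12); st(f"{q} {s}")
    if s: break
r.wait(.3); st()
fingers.set_gripper(.35); r.wait(.2); st("open")
p=list(read_tool_pos()); r.movel(up(p,.04),velocity=.1,threshold=10); r.movel(up(p,.2),velocity=.3)
# view clear
r.move_pose([.5,-.2,.35],[180,0,0]); st(); snap("shut")
for c in("top","side"):
    img,d=cams.capture(c); W=cloud(c,d)
    m=(img.max(2)<60)&(W[...,2]>.105)&(W[...,2]<.16)&(W[...,0]>.43)&(W[...,0]<.54)&(W[...,1]>.11)&(W[...,1]<.16)
    Q=W[m]; print(c,"handle",len(Q),np.median(Q,0) if len(Q) else 0)
    D=W[(W[...,0]>.36)&(W[...,0]<.61)&(W[...,1]>.17)&(W[...,1]<.25)&(W[...,2]>.09)&(W[...,2]<.16)]
    A=np.c_[D[:,:2],np.ones(len(D))]; s=np.linalg.lstsq(A,D[:,2],rcond=None)[0]
    for _ in range(4):
        k=abs(A@s-D[:,2])<.004; s=np.linalg.lstsq(A[k],D[k,2],rcond=None)[0]
    print("door plane",s)
E
```

```text
0.03 False t 60.92 [0.4875 0.1342 0.1113] F [-1.  -3.1  5.1] w 0.123
0.0 False t 61.32 [0.4876 0.1352 0.1062] F [-0.7 -3.4  5. ] w 0.122
-0.02 True t 61.52 [0.4876 0.1354 0.1047] F [-2.4 -1.5  6.9] w 0.124
 t 61.83 [0.4876 0.1354 0.1047] F [-1.5 -0.8  7.3] w 0.124
open t 62.51 [0.4873 0.1353 0.1041] F [-0.3  0.5 -0.5] w 0.352
 t 65.02 [ 0.5002 -0.199   0.3496] F [ 0.9 -0.2  0.3] w 0.351
top handle 178 [0.48391713 0.13383548 0.12686796]
door plane [2.23746173e-02 5.26277404e-01 1.08935679e-04]
side handle 136 [0.47820601 0.1326563  0.12335016]
door plane [ 0.02392711  0.52811874 -0.00310716]
```

View pics/side_shut.png

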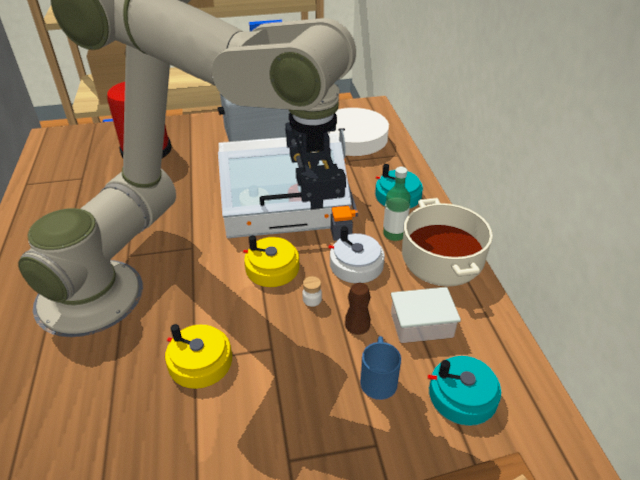

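```bash
python3 - <<'E'
from h import *
RT=[180,0,0]
k=np.array([.6089,.0190])
fingers.set_gripper(.5)
r.move_pose([k[0],k[1],.2],RT)
r.movel([k[0],k[1],.105],velocity=.2); st()
print(r.movel([k[0],k[1],.070],velocity=.05,threshold=6)); st("at")
fingers.set_gripper(0); st("closed")
snap("knob")
E
python3 -c "
import cv2
im=cv2.imread('pics/side_knob.png')[170:300,260:460]; cv2.imwrite('pics/kz.png',cv2.resize(im,None,fx=3,fy=3))"
```

```text
t 67.35 [0.6096 0.0182 0.1064] F [-0.2  0.4 -0.7] w 0.502
False
at t 68.2 [0.6091 0.019  0.0702] F [0.4 0.4 0.5] w 0.501
closed t 68.72 [0.6079 0.0207 0.0701] F [-3.8  8.7  3.6] w 0.195
```

View pics/kz.png

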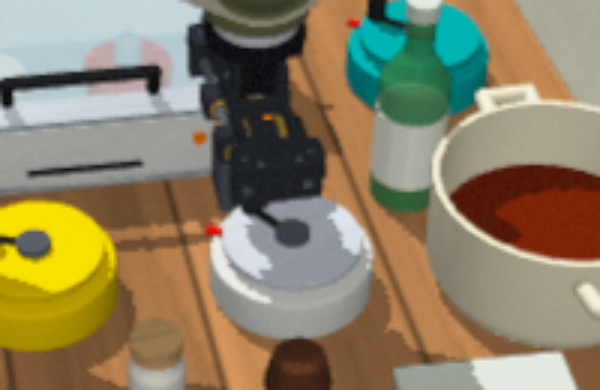

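```bash
cat > wind.py <<'E'
from h import *
C=np.array([.634,-.0178]); 
p=np.array(read_tool_pos()); th0=np.arctan2(p[1]-C[1],p[0]-C[0]); R=.0455
off=np.zeros(2); z=p[2]; print(np.degrees(th0)); stopn=0
for i in range(1,45):
    th=th0-np.radians(10)*i
    n=np.array([np.cos(th),np.sin(th)]); t=np.array([np.sin(th),-np.cos(th)])
    q=C+R*n+off
    s=r.movel([q[0],q[1],z],velocity=.05,threshold=20)
    F=np.array(read_wrist_force())[:2]; w=read_width()
    if i%3==0 or s or i>33: print(i*10,s,"Fr %.1f Ft %.1f w %.3f t %.1f"%(F@n,F@t,w,read_time_s()),np.round(read_tool_pos()[:2],4))
    off=off+n*np.clip((F@n)*6e-5,-.001,.001)
    if w<.12: print("lost"); break
    if F@t<-15: print("resist"); break
E
python3 wind.py
```

```text
124.06918608564179
30 False Fr 0.3 Ft -5.2 w 0.192 t 69.8 [0.6298 0.0279]
60 False Fr 8.8 Ft -6.3 w 0.193 t 70.7 [0.6536 0.0263]
90 False Fr 24.6 Ft -9.2 w 0.184 t 71.6 [0.676 0.015]
120 False Fr 40.9 Ft -12.0 w 0.137 t 72.5 [ 0.6916 -0.0084]
lost
```

```bash
python3 - <<'E'
from h import *
fingers.set_gripper(.5); st()
p=list(read_tool_pos()); r.movel(up(p,.05),velocity=.15); r.movel([.56,-.12,.25],velocity=.3)
r.move_pose([.45,-.2,.35],[180,0,0]); snap("k2")
for c in("top","side"):
    img,d=cams.capture(c); Wc=cloud(c,d)
    k=(abs(Wc[...,0]-.634)<.075)&(abs(Wc[...,1]+.018)<.075)&(Wc[...,2]>.075)&(Wc[...,2]<.11)
    Q=Wc[k]; print(c,"knob",len(Q),Q.mean(0) if len(Q) else 0, np.median(Q,0) if len(Q) else 0)
    k=(abs(Wc[...,0]-.634)<.075)&(abs(Wc[...,1]+.018)<.075)&(Wc[...,2]>.05)&(Wc[...,2]<.064)
    Q=Wc[k]; print(c,"wheel",cv2.minEnclosingCircle((Q[:,:2]*1000).astype(np.float32)))
im=cv2.imread('pics/top_k2.png')[150:260,230:380]; cv2.imwrite('pics/kz2.png',cv2.resize(im,None,fx=4,fy=4))
E
```

```text
t 73.49 [ 0.6843 -0.0187  0.0701] F [-0.1  1.4 -0.7] w 0.5
top knob 55 [ 0.67752399 -0.01996207  0.08914005] [ 0.67752715 -0.02055121  0.09037131]
top wheel ((633.3589477539062, -14.792980194091797), 59.10252380371094)
side knob 62 [ 0.67744727 -0.02197305  0.08513153] [ 0.67757412 -0.02271472  0.0870635 ]
side wheel ((632.7586059570312, -17.855266571044922), 58.60820007324219)
```

View pics/kz2.png

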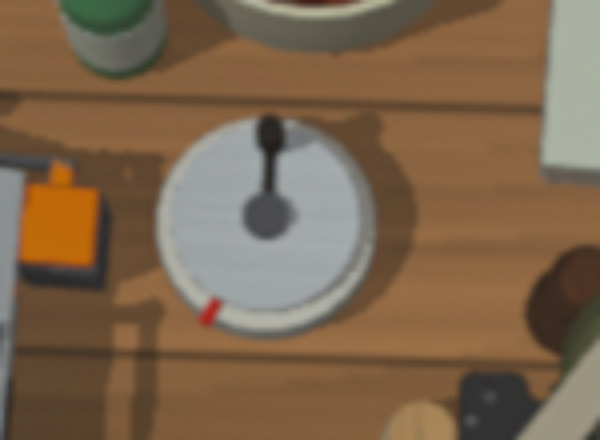

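View pics/side_k2.png

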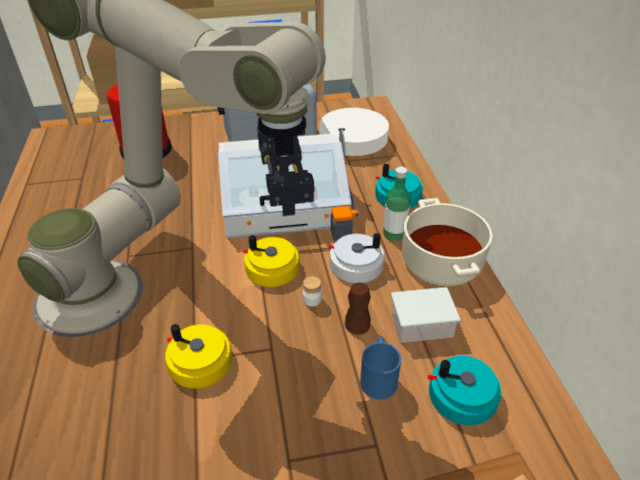

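```bash
cat > wind.py <<'E'
from h import *
C=np.array([.6328,-.0188]); R=.045
def grab(k):
    fingers.set_gripper(.5)
    r.move_pose([k[0],k[1],.2],[180,0,0])
    r.movel([k[0],k[1],.105],velocity=.2)
    print("hit",r.movel([k[0],k[1],.070],velocity=.05,threshold=6))
    fingers.set_gripper(0); st("closed")
def wind(th0,n,fixed=None):
    for i in range(1,n+1):
        th=th0-np.radians(10)*i
        nn=np.array([np.cos(th),np.sin(th)]); t=np.array([np.sin(th),-np.cos(th)])
        q=C+R*nn
        s=r.movel([q[0],q[1],.070],velocity=.05,threshold=20)
        F=np.array(read_wrist_force())[:2]; w=read_width()
        p=np.array(read_tool_pos())[:2]
        if i%2==0 or s: print(i*10,s,"Fr %.1f Ft %.1f w %.3f t %.1f"%(F@nn,F@t,w,read_time_s()),"along x err %.1f r %.4f"%(1000*(p[0]-q[0]),np.linalg.norm(p-C)))
        if w<.17 or w>.22: print("width"); return th
        if F@t<-18: print("resist",i); return th
        if abs(F@nn)>30: print("radial"); return th
    return th
E
python3 - <<'E'
from wind import *
k=np.array([.6775,-.021]); grab(k)
print(np.degrees(wind(np.arctan2(*(k-C)[::-1]),12)))
E
```

```text
hit False
closed t 79.18 [ 0.6778 -0.0208  0.0702] F [ 1.8  1.8 -0.1] w 0.194
20 False Fr 5.9 Ft -7.3 w 0.194 t 79.8 along x err 1.2 r 0.0458
40 False Fr -0.5 Ft -7.7 w 0.196 t 80.4 along x err 0.6 r 0.0449
60 False Fr -5.8 Ft -8.3 w 0.193 t 81.0 along x err 0.4 r 0.0439
80 False Fr -10.6 Ft -6.7 w 0.192 t 81.7 along x err 0.6 r 0.0431
100 False Fr -11.6 Ft -4.5 w 0.192 t 82.3 along x err 0.6 r 0.0433
120 False Fr -2.5 Ft -4.3 w 0.195 t 82.9 along x err 0.7 r 0.0450
-122.81765289682922
```

```bash
python3 - <<'E'
from wind import *
print(np.degrees(wind(np.radians(-122.82),18))); st()
E
```

```text
20 False Fr 14.1 Ft -6.5 w 0.193 t 83.5 along x err -1.5 r 0.0481
40 False Fr 35.4 Ft -12.5 w 0.170 t 84.1 along x err -6.2 r 0.0521
radial
-162.82
 t 84.12 [ 0.5836 -0.036   0.0696] F [-30.1 -22.4  14.1] w 0.17
```

```bash
python3 - <<'E'
from h import *
fingers.set_gripper(.5); st()
p=list(read_tool_pos()); r.movel(up(p,.05),velocity=.15); r.movel([.52,-.12,.25],velocity=.3)
r.move_pose([.45,-.2,.35],[180,0,180]); snap("k3")
for c in("top","side"):
    img,d=cams.capture(c); Wc=cloud(c,d)
    k=(abs(Wc[...,0]-.634)<.075)&(abs(Wc[...,1]+.018)<.075)&(Wc[...,2]>.078)&(Wc[...,2]<.11)
    Q=Wc[k]; print(c,"knob",len(Q),Q.mean(0) if len(Q) else 0, np.median(Q,0) if len(Q) else 0)
im=cv2.imread('pics/top_k3.png')[150:260,230:380]; cv2.imwrite('pics/kz3.png',cv2.resize(im,None,fx=4,fy=4))
E
```

```text
t 84.71 [ 0.5899 -0.0319  0.07  ] F [-0.5 -0.6 -0.4] w 0.5
top knob 51 [ 0.59244321 -0.03780846  0.08988114] [ 0.59229031 -0.03727481  0.09066607]
side knob 53 [ 0.59230555 -0.03963682  0.086764  ] [ 0.59184051 -0.04157823  0.08817151]
```

View pics/kz3.png

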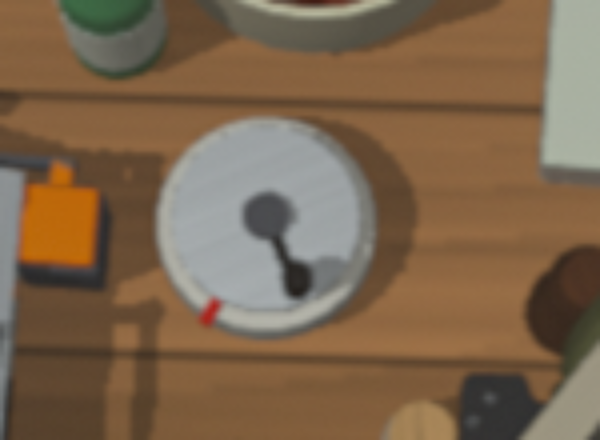

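```bash
python3 - <<'E'
from h import *
C=np.array([.6328,-.0188]); R=.045
th0=206.3; k=np.array([.5924,-.0388])
r.move_pose([k[0],k[1],.2],[180,0,th0-360]); r.movel([k[0],k[1],.105],velocity=.2); st()
print("j6",read_joints()[5])
print("hit",r.movel([k[0],k[1],.070],velocity=.05,threshold=6))
fingers.set_gripper(0); st("closed")
th=th0
for i in range(1,26):
    th=th0-6*i; a=np.radians(th); n=np.array([np.cos(a),np.sin(a)]); t=np.array([np.sin(a),-np.cos(a)]); q=C+R*n
    yaw=th if th<=180 else th-360
    s=r.movel([q[0],q[1],.070],[180,0,yaw],velocity=.04,threshold=18)
    F=np.array(read_wrist_force())[:2]; w=read_width(); p=np.array(read_tool_pos())[:2]
    if i%2==0 or s or th<122: print(th,s,"Fr %.1f Ft %.1f w %.3f t %.1f"%(F@n,F@t,w,read_time_s()),"real th %.1f r %.4f"%(np.degrees(np.arctan2(*(p-C)[::-1])),np.linalg.norm(p-C)))
    if w<.15 or w>.24 or F@t<-20 or abs(F@n)>30: print("break"); break
E
```

```text
t 90.58 [ 0.593  -0.0396  0.1065] F [-0.1 -0.2  0.6] w 0.503
j6 -131.4620591737743
hit False
closed t 91.96 [ 0.5922 -0.0387  0.0701] F [-1.8  1.4  2.3] w 0.189
194.3 False Fr 5.4 Ft 2.8 w 0.191 t 92.5 real th -166.1 r 0.0454
182.3 False Fr 6.0 Ft 4.5 w 0.191 t 93.0 real th -178.5 r 0.0458
170.3 False Fr 8.8 Ft 5.5 w 0.194 t 93.6 real th 169.3 r 0.0463
158.3 False Fr 11.0 Ft 4.1 w 0.191 t 94.1 real th 157.1 r 0.0468
146.3 False Fr 12.9 Ft 4.8 w 0.197 t 94.6 real th 145.0 r 0.0474
134.3 False Fr 16.3 Ft 5.2 w 0.188 t 95.2 real th 133.0 r 0.0480
122.30000000000001 False Fr 18.7 Ft 4.0 w 0.194 t 95.7 real th 121.1 r 0.0485
116.30000000000001 False Fr 20.4 Ft 3.5 w 0.193 t 96.0 real th 115.1 r 0.0488
110.30000000000001 True Fr 0.7 Ft -2.4 w 0.196 t 96.2 real th 111.6 r 0.0488
104.30000000000001 True Fr 0.8 Ft -3.2 w 0.194 t 96.4 real th 111.6 r 0.0482
98.30000000000001 True Fr -0.7 Ft -3.9 w 0.190 t 96.6 real th 111.6 r 0.0480
92.30000000000001 True Fr -1.0 Ft -3.4 w 0.194 t 96.8 real th 111.6 r 0.0477
86.30000000000001 True Fr -1.9 Ft -2.9 w 0.193 t 97.1 real th 111.7 r 0.0474
80.30000000000001 True Fr -2.3 Ft -3.2 w 0.193 t 97.3 real th 111.8 r 0.0471
74.30000000000001 True Fr -2.9 Ft -2.5 w 0.194 t 97.6 real th 111.9 r 0.0468
68.30000000000001 True Fr -1.8 Ft -2.9 w 0.197 t 97.9 real th 112.1 r 0.0464
62.30000000000001 True Fr -2.0 Ft -3.1 w 0.195 t 98.3 real th 112.3 r 0.0461
56.30000000000001 True Fr -2.5 Ft -1.4 w 0.196 t 98.6 real th 112.5 r 0.0458
```

```bash
python3 - <<'E'
from h import *
C=np.array([.6328,-.0188])
p=np.array(read_tool_pos()); a=np.arctan2(p[1]-C[1],p[0]-C[0]); 
for da in (4,8):
    b=a-np.radians(da); q=C+.046*np.array([np.cos(b),np.sin(b)])
    s=r.movel([q[0],q[1],.07],velocity=.03,threshold=25)
    p=np.array(read_tool_pos()); print(s,np.degrees(np.arctan2(*(p[:2]-C)[::-1]))); st()
fingers.set_gripper(.5); p=list(read_tool_pos()); r.movel(up(p,.06),velocity=.15); r.movel([.55,-.1,.3],velocity=.3)
r.move_pose([.3,-.25,.4],[180,0,90]); st(); snap("end")
for c in("top","side"):
    img,d=cams.capture(c); Wc=cloud(c,d)
    k=(abs(Wc[...,0]-.634)<.075)&(abs(Wc[...,1]+.018)<.075)&(Wc[...,2]>.078)&(Wc[...,2]<.11)
    Q=Wc[k]; m=Q.mean(0); print(c,"knob",m,np.degrees(np.arctan2(m[1]-C[1],m[0]-C[0])))
    D=Wc[(Wc[...,0]>.36)&(Wc[...,0]<.61)&(Wc[...,1]>.17)&(Wc[...,1]<.25)&(Wc[...,2]>.09)&(Wc[...,2]<.16)]
    A=np.c_[D[:,:2],np.ones(len(D))]; s=np.linalg.lstsq(A,D[:,2],rcond=None)[0]
    for _ in range(4):
        kk=abs(A@s-D[:,2])<.004; s=np.linalg.lstsq(A[kk],D[kk,2],rcond=None)[0]
    print("door plane z at (.49,.21)",s@[.49,.21,1])
E
```

```text
False 112.22975695276092
 t 98.88 [0.6155 0.0236 0.0696] F [-15.9  -6.    7.1] w 0.195
False 111.92278098707098
 t 99.13 [0.6157 0.0238 0.0694] F [-30.3 -11.6  13.7] w 0.195
 t 102.33 [ 0.3006 -0.2498  0.3994] F [-0.4  0.6  0.1] w 0.496
top knob [0.61363454 0.02235737 0.09028559] 114.96964495101561
door plane z at (.49,.21) 0.12148492006377992
side knob [0.61345227 0.02037387 0.08629505] 116.28447713831282
door plane z at (.49,.21) 0.1195434086149602
```

View pics/side_end.png

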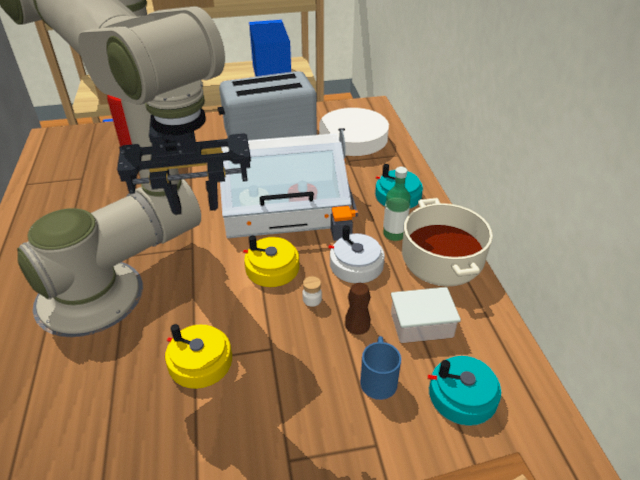

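View pics/top_end.png

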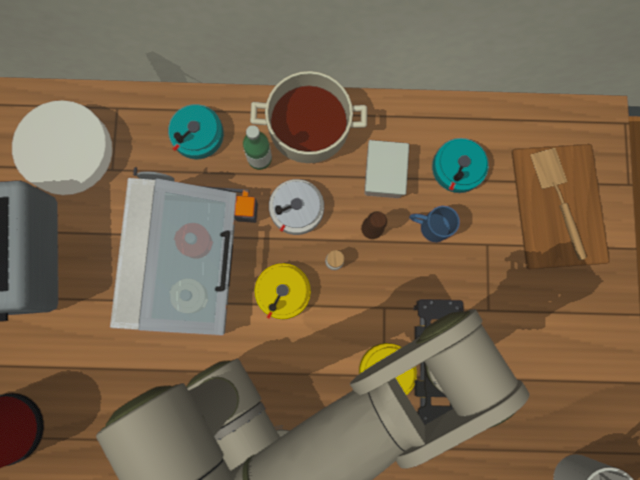

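The wheel hit a firm stop. The camera angle and tool angle differ by 3°, so I'll nudge it once more with closed fingertips to make sure.

```bash
python3 - <<'E'
from h import *
C=np.array([.6328,-.0188])
def kn():
    for c in("top","side"):
        img,d=cams.capture(c); Wc=cloud(c,d)
        k=(abs(Wc[...,0]-.634)<.075)&(abs(Wc[...,1]+.018)<.075)&(Wc[...,2]>.078)&(Wc[...,2]<.11)
        m=Wc[k].mean(0); print(c,m,"ang %.1f"%np.degrees(np.arctan2(m[1]-C[1],m[0]-C[0])))
a=np.radians(115.5); t=np.array([np.sin(a),-np.cos(a)]); k=C+.045*np.array([np.cos(a),np.sin(a)])
s0=k-t*.036; R=[180,0,115.5]
fingers.set_gripper(0); r.move_pose([s0[0],s0[1],.2],R); r.movel([s0[0],s0[1],.1],velocity=.2)
print("hit",r.movel([s0[0],s0[1],.072],velocity=.05,threshold=6)); st()
e=k-t*.012
print("push",r.movel([e[0],e[1],.072],velocity=.02,threshold=12)); st(); p=np.array(read_tool_pos())[:2]; print("moved",(p-s0)@t)
r.movel([s0[0],s0[1],.072],velocity=.1); r.movel([s0[0],s0[1],.2],velocity=.2)
r.movel([.5,-.12,.3],velocity=.3); r.move_pose([.3,-.25,.4],[180,0,90]); st(); kn(); snap("end2")
E
```

```text
hit False
 t 106.22 [0.581  0.0063 0.072 ] F [-0.   0.2  0.4] w 0.007
push True
 t 107.04 [0.5946 0.013  0.0716] F [-2.3 -2.2  3.2] w 0.005
moved 0.015254143147220586
 t 109.89 [ 0.3007 -0.2496  0.3992] F [ 1.2 -0.2 -0.5] w 0.003
top [0.61372977 0.02200476 0.08959396] ang 115.0
side [0.61373924 0.02091638 0.08647691] ang 115.6
```

```bash
python3 - <<'E'
from h import *
a=cv2.imread("pics/side0.png");b=cv2.imread("pics/side_end2.png")
cv2.imwrite("pics/fin.png",b)
order.job_done(); print(read_time_s())
E
```

```text
the job is handed in; nothing more can be done
the job is handed in; nothing more can be done
```

View pics/fin.png

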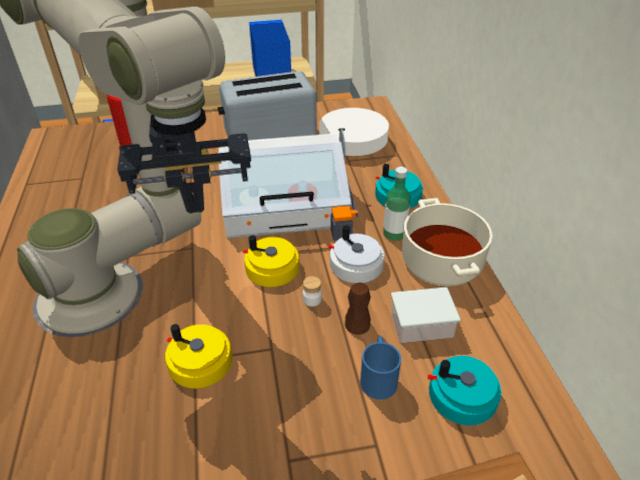

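I did every step in the order asked and handed the job in at about 110 s. I raised the door onto its stay and stood the red and cream pots in the cupboard; there was no blue pot. Then I pressed the pad, lowered the door by hand until it was shut, and wound the aluminium timer wheel to its stop.

**Last checks:**
- **Door:** its measured plane is within 1 mm of the shut position at the start.
- **Pots:** both stand upright and are visible through the glass. The cream pot was knocked about 25 mm sideways inside the cupboard, to around y = 80 mm. That is within the allowed range, so I left it.
- **Timer wheel:** the knob turned about 367° to a firm stop. A final 12 N push did not move it, and the camera read 115° both before and after.
- **Other things on the table:** they look unmoved in the last picture, though I did not measure them.

**What went wrong or disagreed:**
- **Grip on the door:** it slackened briefly while the door was going up, then recovered.
- **Grip on the knob:** it slipped twice while winding, with sideways force up to about 40 N. I took hold again and turned the wrist along with the knob.
- **Knob angle at the stop:** the tool read about 112° against the camera's 115°. That is why I made the extra push.

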